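Tip the toppled V-block up onto its base

ROBOT

A 6-joint arm with a two-finger parallel gripper is mounted at the origin on a cart in front of the work surface, level with it; the furniture and walls round the work are solid. World frame = base frame: x ahead of the robot, y to its left, z up, the work surface at z = 0. Lengths are in mm, angles in degrees, forces in N, time in s.
With the tool pointing down it reaches from about 350 to 850 mm from the base axis. Payload 8.1 kg.
Tool frame: the origin (TCP) lies midway between the tips of the shut fingers; the grasp point (between the pads) lies 19 mm behind it; x points along the fingers, y is the direction in which the jaws open and shut, and the axes are right-handed (so a half turn about x gives the same grasp; the last joint's range is limited). The gripper opens to 85 mm and grips with 20 to 120 N. Pads are 22 mm wide; open, the fingers measure 114 mm over their backs; the gripper's body (76 mm by 85 mm) begins 54 mm behind the grasp point. The pads swing forward as they close: fully open they stand 13 mm farther back than shut.
Start: joints at [-78.518, 7.471, 85.268, -0, 87.261, -4.893], TCP at [169.175, -575.661, 231.292] pointing down, gripper open.
Joint ranges: [-169.43, 169.43], [-51.17, 129.36], [1.28, 143.12], [-76.62, 256.62], [0, 156.53], [-152.29, 152.29]. Speed limits (degrees/s): [136.94, 136.94, 159.86, 180, 180, 180].

INTERFACE

Orientations are given as [roll, pitch, yaw] about the fixed x, y, z axes, in that order (R = Rz(yaw) Ry(pitch) Rx(roll)).
In Python, from bench import r gives the robot as it stands.
- The arm moves only by the tool move_arm, never from a script. Its argument "deltas" is a list of rows, each a list of 2 entries, a list of its own where there are three numbers: the shift along the tool's x, y, z in mm, then the turn about the tool's x in degrees. A call has 1 to 12 rows; each row is the pose to reach, as a shift and turn from the pose measured when the call began, along the tool's axes at that moment; what a row does not reach only later rows make up. A row lasts 1/8 s, in which the tool goes at most 62.5 mm and 10.7 degrees, less where a joint would pass 70% of its speed; a pose out of reach is approached as far as the arm can. A call with a gripper value outside its range is refused whole. "jaw" is the opening, from -1 (shut) to 1 (fully open), set as the call begins (left out, the last holds). The fingers move at their own pace and stop on an object; "squeeze" is the grip in N (left out, the last holds). Time passes only in rows, so rows that repeat a pose let the fingers close. It gives the time, the measured TCP pose, the force and the opening at its end, in the units of the state.
- r.sense(): the state, without advancing time (a new reading comes with each control period).
- r.snapshot(name): name is "scene" or "side" or "wrist"; returns (picture, depth): 400x640x3 uint8, red, green, blue; 400x640 float32, mm along the optical axis (not along the pixel's ray), 0 where there is no reading.
- r.get_calibration(name): a dict with "fovy" (degrees; the focal length in pixels is half the picture's height over the tangent of half this angle, whatever the lens; pixels are square), "cx", "cy" (the principal point, pixels), "position" and "attitude" of the camera in the world; the wrist camera has in their place "tool_from_camera" (4x4, takes a point from camera to tool coordinates, whose origin is the TCP and whose axes are the tool frame's). Camera axes: x right, y down, z forward; pixel columns grow to the right and rows downward; lengths in mm; the calibration is good to about 2 mm. A picture is of the moment at which its call begins: read the wrist's pose just before it. get_calibration takes no time and is no camera call.
- r.hand_in(): hands the job in, once; it reports no verdict.
The state is a dict: "time": time; "joint_pos": joint angles; "qd": joint speeds; "joint_efforts": joint torques, N m; "tool_pos": TCP position; "tcp_rot": TCP orientation; "ft_force": force on the tool from outside, world axes, zero at the start; "wrist_torque": the same for the moment, N m; "finger_gap": finger opening in mm.
Only numpy, scipy, OpenCV 4.12 (cv2) and the standard library are available. Lean on these libraries where they do the work, as an engineer would, in place of code of your own. Each camera call takes 0.05 s, during which the arm holds its last target. There are 200 camera calls.

TASK

The larger of the two steel V-blocks has been knocked over and lies on its side. Tip it a quarter turn over its edge, on the spot and without lifting it off the bench, so that it stands on its flat base with its V groove facing up, ready to take a shaft. Leave the smaller V-block and the dark round collar where they are, and let go of the block.

Things in the scene. Friction and masses are not known exactly. Their poses are not given: they have to be found in the camera images.
- vblock_large: Larger V-block, grey steel: 50 mm along the groove (x), 60 across (y), 40 from flat base to V face (z), about 0.55 kg. Origin: centre of the 50 x 60 base; z points out of the open V. The groove is in the face z = 40, with a narrow flat land at each y edge. At the start it lies on a 50 x 40 side: +y up, origin 30 mm over the bench, top side at 60 mm, V facing level, left, right or to the robot.
- lip (a point): Middle of the V face's edge at y = +30, z = 40 mm of the larger V-block: at the start the top edge of the face with the V, 60 mm above the bench. Pushed slowly here towards the base side, just under this edge, the block tips over the lower edge of its base face and does not slide; past about 35 degrees it falls onto its base by itself.
- vblock_small: Bystander: the smaller V-block of the same steel and shape, 42 x 51 x 34 mm (x along the groove, y across, z up), already standing on its base with the V up. Origin at the centre of its base, on the bench.
- collar: Bystander: dark steel shaft collar, a thick ring 62 mm across and 22 mm high with a shoulder, lying flat on the bench to the left of the V-blocks. Origin at the centre of its underside, on the bench. A chest of drawers, 0.43 m high, stands behind it (x over 0.55, y from -0.03 to 0.43), a vice to the right (y under -0.43): keep the arm clear of them.
Not all that is in view belongs to the job. What is shaped like the vblock_large but green is not meant.

How it is judged:
By the outcome, as a careful person would: the job done as asked, in the order asked, and still so for the second after the job is handed in, with the robot touching nothing.
It also fails if it takes over 32 s, if anything falls off the work surface, if the arm or the gripper's body presses on something with over 40 N, if the wrist force passes 120 N, or if a joint passes its speed limit or range.

## Working session

There is one attempt and no reset: what is moved stays moved. The work goes in short steps, Python scripts to look and compute and a tool call to move; the robot and the scene stay as the last step left them, time stands still between calls to the robot, and variables do not carry over. Pictures are saved under pics/ and viewed, about 8 in all and at most 12, crops included, and the job is handed in when it is done.

Besides the shell and the picture viewer there is one more tool, called after ">>>" by a JSON object that holds its "op" and its "data". move_arm: Moves the arm, as the interface text tells. Its arguments: {"type":"object","properties":{"deltas":{"type":"array","items":{"type":"array"}},"jaw":{"type":"number"},"squeeze":{"type":"number"}},"required":["deltas"]}

```bash
mkdir -p pics; ls
python3 - <<'E'
from bench import r
import cv2,numpy as np
s=r.sense();print(s['time'],s['tool_pos'],s['tcp_rot'],s['finger_gap'])
for n in("scene","side"):
    p,d=r.snapshot(n);cv2.imwrite(f"pics/{n}0.png",p[:,:,::-1]);np.save(f"pics/{n}0.npy",d);print(n,r.get_calibration(n),(d>0).mean())
print(r.get_calibration("wrist"))
E
```

```text
pics
0.0 [ 169.04076311 -575.10435955  230.2299116 ] [-95.55408989  89.89169924 100.81808454] 85.31094077344018
scene {'fovy': 52.87820547803659, 'cx': 316.1524606323854, 'cy': 209.0124044057178, 'position': array([146.06716289, 636.26615826, 771.73731395]), 'attitude': array([-132.87185933,   -0.72547182, -151.35765992])} 0.9822109375
side {'fovy': 56.947085899778244, 'cx': 325.1820424786944, 'cy': 198.6049458082102, 'position': array([358.32111944, 755.42508589, 595.46452854]), 'attitude': array([-122.59970508,    0.86917799, -171.8139023 ])} 0.95166015625
{'fovy': 60.60838066395555, 'cx': 322.1393928214919, 'cy': 203.37598792687567, 'tool_from_camera': array([[-7.05419975e-04, -3.27601846e-01,  9.44815608e-01,
        -1.42673822e+02],
       [ 9.99999713e-01, -4.91459808e-04,  5.76214689e-04,
         1.42586619e+00],
       [ 2.75569901e-04,  9.44815743e-01,  3.27602099e-01,
        -8.42053470e+01],
       [ 0.00000000e+00,  0.00000000e+00,  0.00000000e+00,
         1.00000000e+00]])}
```

View pics/scene0.png

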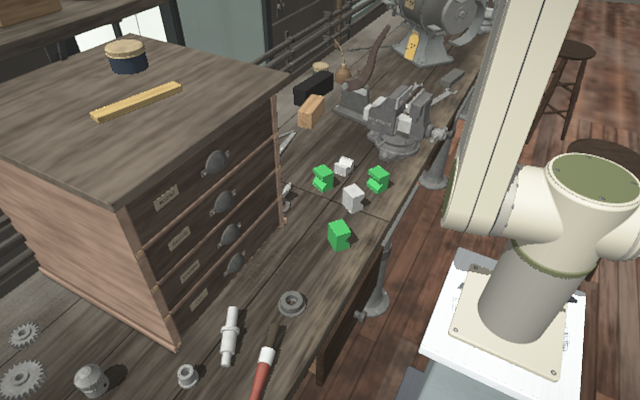

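View pics/side0.png

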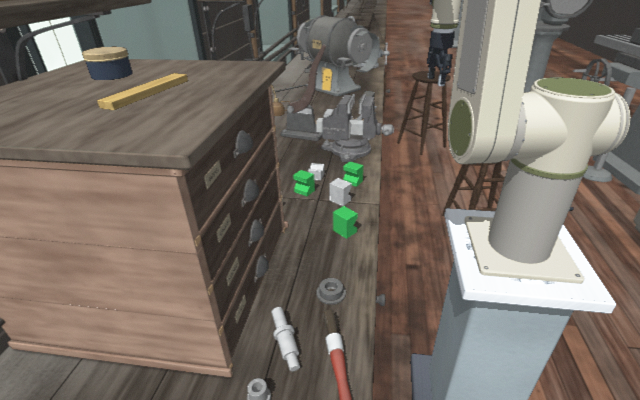

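The large grey block is at scene (353,198) / side (340,190). The small one is at scene (343,166) / side (317,171), and three green decoys stand around them. Next I'll get positions and a zoomed view.

```bash
cat > h.py <<'E'
import numpy as np,cv2
from scipy.spatial.transform import Rotation as R
from bench import r
def cam(n,s=None):
    c=r.get_calibration(n)
    if n=="wrist":
        T=c['tool_from_camera'];W=R.from_euler('xyz',s['tcp_rot'],degrees=True).as_matrix()
        return c,W@T[:3,:3],W@T[:3,3]+s['tool_pos']
    return c,R.from_euler('xyz',c['attitude'],degrees=True).as_matrix(),np.array(c['position'])
def cloud(n,d,s=None):
    c,A,p=cam(n,s);f=200/np.tan(np.radians(c['fovy']/2))
    v,u=np.mgrid[:400,:640]
    q=np.dstack([(u-c['cx'])/f*d,(v-c['cy'])/f*d,d])
    return q@A.T+p
E
python3 - <<'E'
from h import *
ims=[]
for n,(u,v) in dict(scene=(348,198),side=(330,195)).items():
    im=cv2.imread(f"pics/{n}0.png");d=np.load(f"pics/{n}0.npy");P=cloud(n,d)
    ims.append(cv2.resize(im[v-60:v+60,u-60:u+60],(400,400),interpolation=cv2.INTER_CUBIC))
    hs=cv2.cvtColor(im,cv2.COLOR_BGR2HSV)
    m=(P[...,2]>8)&(P[...,2]<90)&(P[...,0]>250)&(P[...,0]<600)&(P[...,1]>-380)&(P[...,1]<250)&(d>0)
    for nm,k in(("green",m&(hs[...,1]>110)&(abs(hs[...,0]-60.)<20)),("grey",m&(hs[...,1]<45))):
        N,L,S,C=cv2.connectedComponentsWithStats(k.astype(np.uint8))
        for i in range(1,N):
            if S[i,4]>60:
                q=P[L==i];print(n,nm,C[i].round(),S[i,4],np.percentile(q,[2,50,98],axis=0).round().tolist())
                t=q[q[:,2]>np.percentile(q[:,2],95)-4]
                print('   top rect',cv2.minAreaRect(t[:,:2].astype(np.float32)),np.median(t[:,2]))
cv2.imwrite("pics/z.png",np.hstack(ims))
E
```

```text
scene green [323. 177.] 375 [[540.0, -218.0, 10.0], [562.0, -189.0, 48.0], [595.0, -171.0, 59.0]]
   top rect ((567.8138427734375, -197.6945037841797), (40.5116081237793, 53.3534049987793), 61.386932373046875) 57.54064026625173
scene green [378. 179.] 400 [[395.0, -291.0, 9.0], [420.0, -263.0, 47.0], [451.0, -246.0, 59.0]]
   top rect ((423.2167053222656, -270.88037109375), (40.97739791870117, 51.718544006347656), 64.06768798828125) 57.435694070851014
scene green [339. 234.] 505 [[396.0, -34.0, 10.0], [419.0, -2.0, 53.0], [454.0, 17.0, 60.0]]
   top rect ((424.082275390625, -12.050788879394531), (41.24916076660156, 52.12409973144531), 52.97382354736328) 58.01080835846267
scene grey [344. 165.] 240 [[525.0, -321.0, 9.0], [543.0, -289.0, 25.0], [567.0, -269.0, 33.0]]
   top rect ((545.7177734375, -295.65972900390625), (54.5025634765625, 42.762611389160156), 89.27975463867188) 30.608964192111557
scene grey [353. 197.] 442 [[423.0, -179.0, 9.0], [447.0, -148.0, 49.0], [480.0, -130.0, 60.0]]
   top rect ((451.86248779296875, -158.53294372558594), (40.89469909667969, 51.112525939941406), 6
[... 1361 characters left out ...]
7.5818862915039) 34.39168698055511
side grey [340. 190.] 429 [[426.0, -178.0, 9.0], [453.0, -147.0, 45.0], [484.0, -132.0, 62.0]]
   top rect ((454.3782043457031, -159.2451171875), (39.76063919067383, 51.22265625), 58.991886138916016) 60.37224282298041
side grey [261. 267.] 278 [[569.0, 168.0, 43.0], [581.0, 215.0, 66.0], [586.0, 242.0, 83.0]]
   top rect ((581.629638671875, 210.85418701171875), (44.948814392089844, 9.669554710388184), 88.73522186279297) 78.33842578126098
side grey [331. 288.] 394 [[411.0, 184.0, 9.0], [433.0, 212.0, 22.0], [456.0, 230.0, 24.0]]
   top rect ((433.7336730957031, 206.38551330566406), (46.59244918823242, 49.46039581298828), 7.636697769165039) 22.436774951676455
```

View pics/z.png

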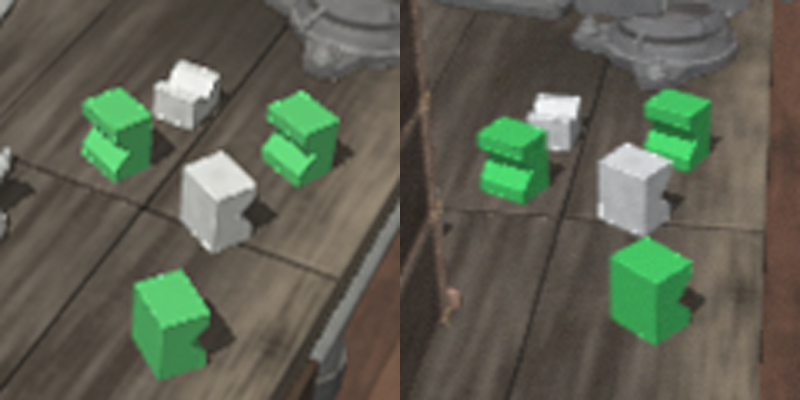

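The large block lies at about (453,-159) with its base facing +y and a bit +x. Its V faces right, so I push towards u≈(0.48,0.88). Now the tool axes and the approach deltas.

Run:
```python
from h import *
s=r.sense();W=R.from_euler('xyz',s['tcp_rot'],degrees=True).as_matrix();print(W.round(3))
u=np.array([np.cos(np.radians(60.5)),np.sin(np.radians(60.5)),0]);c=np.array([453.5,-159,0])
for sg in(1,-1):
    z=W[:,2];t=sg*u;print('turn about x to put z on',sg,np.degrees(np.arctan2(np.cross(z,t)@W[:,0],z@t)))
for tgt in (c-u*51+[0,0,180], c-u*120+[0,0,180], c-u*51+[0,0,53]): print(tgt.round(),(W.T@(tgt-s['tool_pos'])).round())
```

```text
[[-0.     0.282 -0.959]
 [ 0.002 -0.959 -0.282]
 [-1.    -0.002 -0.   ]]
turn about x to put z on 1 135.8751765418041
turn about x to put z on -1 -44.1248234581959
[ 428. -203.  180.] [  51. -284. -354.]
[ 394. -263.  180.] [  51. -235. -304.]
[ 428. -203.   53.] [ 178. -283. -354.]
```

>>> {"op": "move_arm", "data": {"deltas": [[[4,-24,-30],-4],[[8,-50,-62],-8],[[12,-76,-94],-12],[[16,-102,-126],-16],[[20,-128,-158],-20],[[25,-154,-192],-24],[[30,-180,-226],-28],[[35,-206,-260],-32],[[40,-232,-292],-36],[[45,-256,-322],-40],[[51,-274,-342],-44],[[51,-284,-354],-44]], "jaw": -1}}

```text
time: 1.6
tool_pos: [428.6, -201.4, 179.0]
tcp_rot: [-115.2, 89.8, 125.2]
ft_force: [-0.4, 0.2, 0.7]
finger_gap: -0.3
```

Run:
```python
from h import *
s=r.sense();p,d=r.snapshot("wrist");print(s['time'],s['tool_pos'],s['tcp_rot'],s['finger_gap'],s['ft_force'])
cv2.imwrite("pics/w1.png",p[:,:,::-1]);P=cloud("wrist",d,s)
W=R.from_euler('xyz',s['tcp_rot'],degrees=True).as_matrix()
hs=cv2.cvtColor(p,cv2.COLOR_RGB2HSV)
m=(P[...,2]>52)&(P[...,2]<68)&(hs[...,1]<45)&(abs(P[...,0]-454)<50)&(abs(P[...,1]+159)<50)
t=P[m];rc=cv2.minAreaRect(t[:,:2].astype(np.float32));print(m.sum(),rc,np.median(t[:,2]))
print(cv2.boxPoints(rc).round(1).tolist())
v,u=np.nonzero(m);print('px',u.min(),u.max(),v.min(),v.max());print('toolz',W[:,2].round(3))
```

```text
1.6 [ 428.61512038 -201.38816519  179.01197459] [-115.23495921   89.8205145   125.19010732] -0.2995191429383253 [-0.35691154  0.21105721  0.74860305]
3512 ((454.0625305175781, -162.9812774658203), (40.25794982910156, 49.809165954589844), 59.245670318603516) 60.05647939874359
[[422.3999938964844, -167.5], [465.20001220703125, -193.0], [485.79998779296875, -158.39999389648438], [443.0, -132.89999389648438]]
px 293 359 109 163
toolz [-0.494 -0.87  -0.001]
```

View pics/w1.png

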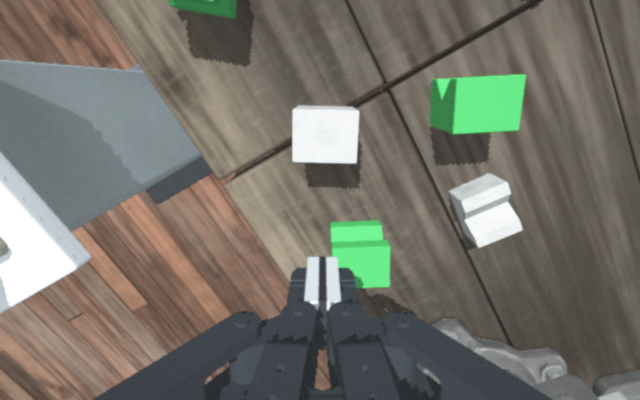

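The wrist view shows the large block's top face at px (293–359, 109–163), centre (454,-163), height 60 mm. The fingertips at (322,265) are lined up on the V side, about 15 mm short of it. Now I descend.

>>> {"op": "move_arm", "data": {"deltas": [[[30,1,0],0],[[65,2,0],0],[[95,3,0],0],[[115,3,0],0],[[125,3,0],0],[[125,3,0],0],[[125,3,-4],0],[[125,3,-8],0]]}}

```text
time: 2.65
tool_pos: [436.8, -195.1, 55.6]
tcp_rot: [-177.0, 89.9, 63.4]
ft_force: [0.1, -0.6, -0.0]
finger_gap: 0.0
```

Run:
```python
from h import *
p,d=r.snapshot("wrist");s=r.sense();print(s['tool_pos'],s['ft_force'])
cv2.imwrite("pics/w2.png",p[:,:,::-1])
```

```text
[ 436.87108318 -194.63580766   55.41324176] [-0.4260065  -0.08111298 -0.11963275]
```

View pics/w2.png

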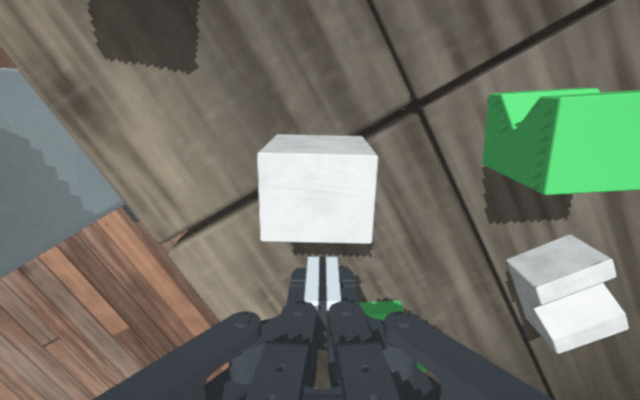

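The block, top face at px (260–377, 155–243), is just ahead of the fingertips at (322,260), about 5 mm away. Now a slow push that follows the lip's arc.

>>> {"op": "move_arm", "data": {"deltas": [[[0,0,-2],0],[[0,0,-4],0],[[0,0,-6],0],[[-1,0,-8],0],[[-2,0,-9.5],0],[[-3,0,-11],0],[[-4,0,-12.5],0],[[-5,0,-14],0],[[-6,0,-15],0],[[-6,0,-16],0]]}}

```text
time: 3.95
tool_pos: [445.0, -181.0, 61.8]
tcp_rot: [174.4, 89.9, 54.7]
ft_force: [-2.4, -2.5, 3.3]
finger_gap: 0.2
```

Run:
```python
from h import *
p,d=r.snapshot("wrist");s=r.sense();print(s['tool_pos'],s['ft_force'])
q,_=r.snapshot("side")
cv2.imwrite("pics/w3.png",np.hstack([cv2.resize(p[:,120:520],(400,400)),cv2.resize(q[140:240,290:390],(400,400),interpolation=2)])[:,:,::-1])
```

```text
[ 445.08998506 -180.95726522   61.89507371] [-1.79191762 -2.36209197  3.36255434]
```

View pics/w3.png

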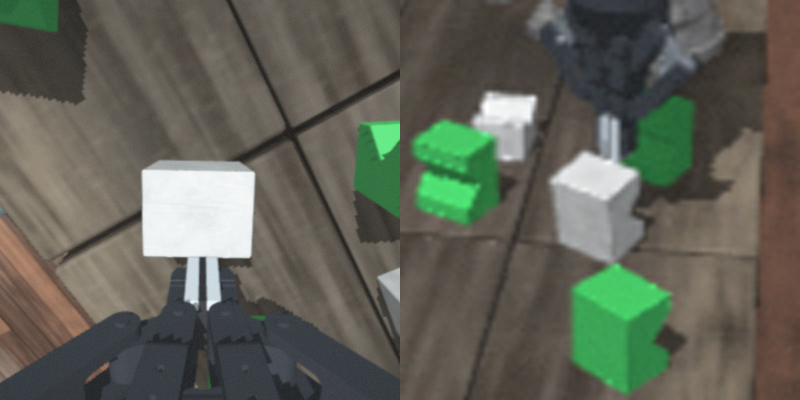

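The tips touch the block at crop (205,258) with about 4 N on them, and the side view shows it starting to tilt. I keep following the arc.

>>> {"op": "move_arm", "data": {"deltas": [[[-1,0,-2],0],[[-2,0,-4],0],[[-3,0,-6],0],[[-4,0,-8],0],[[-4.5,0,-10],0],[[-5,0,-12],0],[[-5.5,0,-14],0],[[-6,0,-16],0],[[-6.5,0,-17],0],[[-6.5,0,-18],0]]}}

```text
time: 5.3
tool_pos: [454.0, -165.3, 68.4]
tcp_rot: [170.5, 89.9, 50.9]
ft_force: [0.1, -1.4, 0.9]
finger_gap: 0.2
```

Run:
```python
from h import *
p,d=r.snapshot("wrist");s=r.sense();print(s['tool_pos'],s['ft_force'])
q,_=r.snapshot("side")
cv2.imwrite("pics/w4.png",np.hstack([cv2.resize(p[:,120:520],(400,400)),cv2.resize(q[140:240,290:390],(400,400),interpolation=2)])[:,:,::-1])
```

```text
[ 454.086267   -165.25766587   68.48190841] [-0.52020369 -0.73596446  1.09957007]
```

View pics/w4.png

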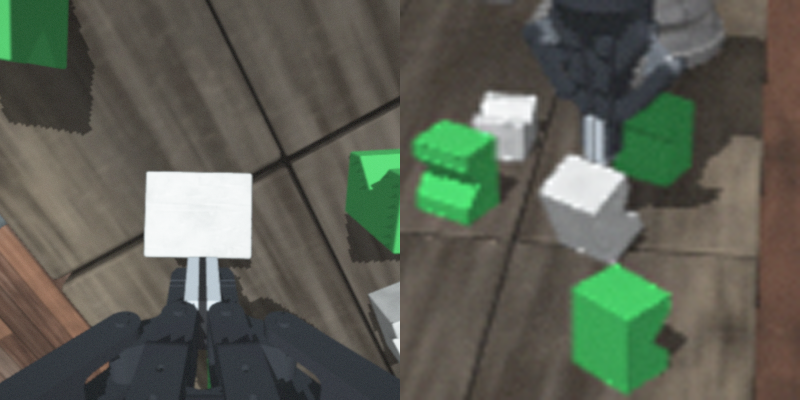

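The side view shows the block tilted about 25–30° with the tips still under the lip. The force is dropping, so the balance point is near.

>>> {"op": "move_arm", "data": {"deltas": [[[-0.5,0,-1.5],0],[[-1,0,-3],0],[[-1,0,-4.5],0],[[-1,0,-6],0],[[-1,0,-7.5],0],[[-1,0,-9],0],[[-1,0,-10.5],0],[[-1,0,-12],0],[[-1,0,-12],0],[[-1,0,-12],0]]}}

```text
time: 6.65
tool_pos: [459.9, -154.8, 69.4]
tcp_rot: [172.2, 89.9, 52.6]
ft_force: [0.8, -0.0, -0.1]
finger_gap: 0.3
```

Run:
```python
from h import *
p,d=r.snapshot("wrist");s=r.sense();print(s['tool_pos'],s['ft_force'])
q,_=r.snapshot("side")
cv2.imwrite("pics/w5.png",np.hstack([cv2.resize(p[:,120:520],(400,400)),cv2.resize(q[140:240,290:390],(400,400),interpolation=2)])[:,:,::-1])
```

```text
[ 459.92020736 -154.86160529   69.43977123] [-0.05562602  0.19596543  0.91968638]
```

View pics/w5.png

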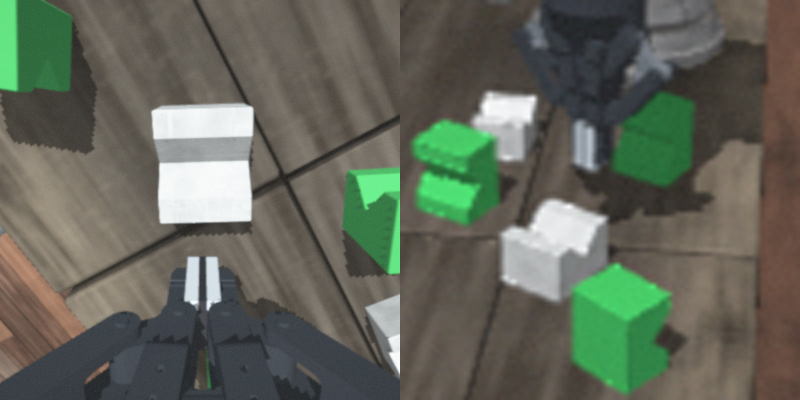

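The block has fallen onto its base with the V up, at side crop (555,250), and the fingers are clear of it. I'll back off straight up, then check the final positions.

>>> {"op": "move_arm", "data": {"deltas": [[[-10,0,4],0],[[-30,0,8],0],[[-55,0,8],0],[[-80,0,8],0],[[-100,0,8],0],[[-110,0,8],0],[[-110,0,8],0],[[-110,0,8],0]]}}

```text
time: 7.75
tool_pos: [455.3, -161.8, 178.5]
tcp_rot: [-154.7, 89.9, 85.6]
ft_force: [-0.3, 0.4, -0.5]
finger_gap: -0.1
```

Run:
```python
from h import *
s=r.sense();print(s['time'],s['tool_pos'],s['ft_force'],abs(s['qd']).max())
for n in("side","scene"):
    p,d=r.snapshot(n);P=cloud(n,d);hs=cv2.cvtColor(p,cv2.COLOR_RGB2HSV)
    m=(P[...,2]>8)&(P[...,2]<75)&(P[...,0]>250)&(P[...,0]<555)&(P[...,1]>-380)&(P[...,1]<250)&(hs[...,1]<45)&(d>0)
    N,L,S,C=cv2.connectedComponentsWithStats(m.astype(np.uint8))
    for i in range(1,N):
        if S[i,4]>60: print(n,np.percentile(P[L==i],[2,50,98],axis=0).round().tolist())
r.hand_in()
```

```text
7.75 [ 455.29941288 -161.84655176  178.51691301] [-0.33316453  0.35561608 -0.47519207] 0.37821787592224626
side [[526.0, -323.0, 10.0], [538.0, -280.0, 28.0], [554.0, -271.0, 37.0]]
side [[449.0, -142.0, 9.0], [480.0, -103.0, 31.0], [516.0, -80.0, 42.0]]
side [[411.0, 184.0, 8.0], [433.0, 212.0, 22.0], [456.0, 231.0, 24.0]]
scene [[525.0, -320.0, 9.0], [537.0, -297.0, 25.0], [554.0, -269.0, 34.0]]
scene [[448.0, -144.0, 9.0], [477.0, -108.0, 30.0], [513.0, -79.0, 40.0]]
scene [[408.0, 184.0, 9.0], [431.0, 210.0, 20.0], [453.0, 231.0, 23.0]]
the job is handed in; nothing more can be done
```

The larger V-block now stands on its flat base with its V groove facing up, and the job is handed in. I pushed slowly just under the lip with the shut fingers; the block tipped over its base edge and fell onto its base.

- **Block:** the last pictures show the V up. From two views its top measures 40–42 mm, against 40 mm expected, and its centre is now at about (481, -111).
- **Position:** I expected the centre to end about 50 mm from where the block lay. It came out at about 55–60 mm, so it may have slid several millimetres as it fell.
- **Other parts:** the collar's edges came out within 1 mm of the first pictures. The small V-block's edges also matched within 1 mm, but the final check left out its far x edge.
- **Robot:** the highest wrist force I read was about 5 N. The gripper was about 110 mm clear above the block with no contact when I handed in at about 8 s.

No check failed. I looked only just before handing in, so the second after it is not covered.

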